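# Fasten the draw latch of a transit case in the packing room

### The arm

A 6-joint arm with a two-finger parallel gripper is mounted at the origin on the work surface. World frame = base frame: x ahead of the robot, y to its left, z up, the work surface at z = 0. Lengths are in m, angles in degrees, forces in N, time in s.
With the tool pointing down it reaches from about 0.325 to 0.9 m from the base axis. Payload 6.1 kg.
Tool frame: the origin (TCP) lies on the centre line of the jaws, within the pads' length; the fingertips stand 8 mm ahead of it and the grasp point (between the pads) lies 11 mm behind it; y points along the fingers, z is the direction in which the jaws open and shut, and the axes are right-handed (so a half turn about y gives the same grasp; the last joint's range is limited). The gripper opens to 87 mm and grips with 3 to 60 N. Pads are 19 mm wide; open, the fingers measure 117 mm over their backs; the gripper's body (75 mm by 190 mm) begins 51 mm behind the grasp point.
Start: joints at [-7.225, 12.628, 87.462, -0, 79.91, -7.225], TCP at [0.625, -0, 0.231] pointing down, gripper open.
Joint ranges: [-170.65, 170.65], [-52.31, 119.04], [5.05, 147.46], [-71.25, 251.25], [11.57, 151.72], [-153.62, 153.62]. Speed limits (degrees/s): [147.25, 147.25, 172.46, 180, 180, 180].

### API

Orientations are given as [roll, pitch, yaw] about the fixed x, y, z axes, in that order (R = Rz(yaw) Ry(pitch) Rx(roll)).
In Python, from plant import robot, imaging gives the robot as it stands.
- The arm moves only by the tool servo_tool, never from a script. Its argument "rows" is a list of rows, each an object of numbers: "x", "y", "z": the shift along the tool's x, y, z in m; "wx", "wy", "wz": the turn, a rotation vector about the tool's x, y, z in degrees; "claw": the finger opening in m, from 0 to 0.087. A call has 1 to 20 rows; each row shifts and turns the commanded pose from where the row before left it, along the tool's axes as they then stand; what a row does not reach is not made up. A row lasts 1/10 s, in which the tool goes at most 50 mm and 8.59 degrees, less where a joint would pass 70% of its speed; a pose out of reach is approached as far as the arm can. A call is refused whole if a number of a shift passes 0.05 or a number of a turn 8.59, either way. A call with a gripper value outside its range is refused whole. The fingers move at their own pace and stop on an object; "grip_force" is the grip in N (left out, the last holds). Time passes only in rows, so rows that do not move let the fingers close. It gives the time, the measured TCP pose, the force and the opening at its end, in the units of the state.
- robot.read_state(): the state, without advancing time (a new reading comes with each control period).
- imaging.capture(name): name is "scene" or "side" or "wrist"; returns a dict with "frame" (384x512x3 uint8, blue, green, red), "z_map" (384x512 float32, m along the optical axis (not along the pixel's ray), 0 where there is no reading), "camera_matrix" (3x3 intrinsics, pixels), "world_from_camera" (4x4, takes a point from camera to world coordinates). Camera axes: x right, y up, looking along -z (the intrinsics and any distortion apply to the point x, -y, -z); pixel columns grow to the right and rows downward; lengths in m; the calibration is good to about 2 mm. A picture is of the moment at which its call begins.
- robot.job_done(): hands the job in, once; it reports no verdict.
The state is a dict: "t": time; "qpos": joint angles; "dq": joint speeds; "effort": joint torques, N m; "position": TCP position; "orientation": TCP orientation; "wrist_force": force on the tool from outside, world axes, zero at the start; "moment": the same for the moment, N m; "grip_width": opening from 0.0 (shut) to 1.0 (fully open).
Only numpy, scipy, OpenCV 4.12 (cv2) and the standard library are available. Lean on these libraries where they do the work, as an engineer would, in place of code of your own. Each camera call takes 0.05 s, during which the arm holds its last target. There are 200 camera calls.

### The job

The blue transit case on the packing bench is shut but not fastened. Hook the latch's loop over the two keeper hooks on the lid, then press the red-ended lever down over centre until it lies fully down on its pad and the lid is drawn in tight. Press gently, feeling your way rather than forcing the lever, leave the other things on the bench where they are, and take your hand away.

Things in the scene. Friction and masses are not known exactly. Their poses are not given: they have to be found in the camera images.
- cradle: Plywood cradle fixed to the bench, 250 x 430 mm. A blue case stands in it on its hinge edge, seam and latch on top (case 190 thick, 370 wide, top 187 mm above the bench). Origin: centre of its underside; x runs across the seam from latch half to lid half, y along the seam, z up. The case is not measured: it stands up to 5 mm off in x and y, 4 mm up or down, 0.02 rad turned.
- pivot_ref (a point): Nominal place of the lever's pivot (axis along the cradle's y), at x -28, y 0, z 217 mm in the cradle's frame, fixed to the cradle and turned with it: the real one is off with the case by up to 5, 5 and 4 mm. The lever turns between two bracket ears (18 to 25 mm either side, rising 8 mm over the pivot).
- keeper_ref (a point): Nominal centre of the hooked loop's bar in the lid's keeper, lid ajar; off with the case like pivot_ref, 54 mm along x from it. Two steel hooks at y +-27.5, each 13 wide, 42 mm clear between for fingers, open to +x. From this point in mm: wall face x -4; lip over it to x 0, z 6 to 11; ledge top z -6, out to x 16. The bar must pass outside the lips, down, then back under them to the wall.
- lever (a joint): Lever 52 mm long from its pivot, 30 wide, 5 thick, the last 22 mm red (34 wide, 8 thick). Rad: 0 flat towards -x on a hard stop, grows as the end rises, upper stop 1.484. Starts 1.15 to 1.40, stays where left. When hooked (about 0.8 to 1.2) pressing its end takes 8 to 15 N, most near 0.5; dead centre near 0.1; it must be pressed right home. Over 30 N from the fingers damages it.
- loop (a joint): Wire loop hinged on the lever; its end is a black bar along y, 8 mm thick, 84 long, a smooth sleeve that turns in the fingers, 70 mm from the hinge pin. Pin: pivot + 20 mm * (-cos(lever - 0.11), sin(lever - 0.11)) in x, z. Rad; elevation of the loop above +x is loop - lever. Starts 1.75 to 1.95, stays where left. The lever follows a pull of 3 to 6 N to its upper stop; then the loop is taut.
- lid (a joint): Lid half of the case (+x side), hinged at its bottom edge. Rad: 0 hard shut; about 0.027 as it stands now, sprung ajar by a stiff gasket (gap about 5 mm at the top); about 0.005 when the latch is closed. Only the closed latch holds it there.
- tape_roll: Roll of brown tape lying flat, 100 mm across, 48 mm high; origin at the centre of its underside. Leave it alone.
- knife: Yellow utility knife lying flat, 130 mm handle, 20 mm high; origin under the middle of the handle. Leave it alone.
- foam_corner: White moulded corner protector, 90 x 90 x 75 mm; origin at the centre of its underside. Leave it alone.
- red_can: Red can, 84 mm across, 120 mm high; origin at the centre of its underside. Leave it alone.
- blue_carton: Blue carton, 200 x 140 x 90 mm; origin at the centre of its underside. Leave it alone.
- tape_gun: Tape gun with black handle and orange roll, about 215 mm long, 96 mm high; origin under its base plate. Leave it alone.

How it is judged (in metres and radians):
At the end, for the whole second after the job is handed in: The lever lies down on its stop (within 0.05 rad) and at rest, and the lid is drawn in by the hooked loop (lid angle below 0.012 rad) (value of joint lever below 0.05 rad and value of joint lid below 0.012 rad and velocity of joint lever below 0.05 rad/s); the robot touches nothing.
It fails at once if the fingers press on the lever with more than 30 N (contact force between the fingers and lever_c0 above 30 N or contact force between the fingers and lever_c1 above 30 N).
It fails at once if another thing on the bench is moved by more than 30 mm (distance of any of tape_roll, knife, foam_corner, red_can, blue_carton, tape_gun from where it was at the start of the episode above 0.03 m).
It also fails if it takes over 51 s, if anything falls off the work surface, if the arm or the gripper's body presses on something with over 40 N, if the wrist force passes 120 N, or if a joint passes its speed limit or range.

## Working session

There is one attempt and no reset: what is moved stays moved. The work goes in short steps, Python scripts to look and compute and a tool call to move; the robot and the scene stay as the last step left them, time stands still between calls to the robot, and variables do not carry over. Pictures are saved under pics/ and viewed, about 8 in all and at most 12, crops included, and the job is handed in when it is done.

Besides the shell and the picture viewer there is one more tool, called after ">>>" as name(argument=value, ...) on one line, values as JSON. servo_tool: Moves the arm, as the interface text tells. Its arguments: {"type":"object","properties":{"rows":{"type":"array","items":{"type":"object","properties":{"x":{"type":"number"},"y":{"type":"number"},"z":{"type":"number"},"wx":{"type":"number"},"wy":{"type":"number"},"wz":{"type":"number"},"claw":{"type":"number"}}}},"grip_force":{"type":"number"}},"required":["rows"]}

```bash
ls; mkdir -p pics; cat > h.py <<'E'
import numpy as np, cv2
from plant import robot, imaging
def cap(n,f=None):
    c=imaging.capture(n)
    if f: cv2.imwrite('pics/'+f,c['frame'])
    return c
def cloud(c):
    K=c['camera_matrix'];z=c['z_map'];T=c['world_from_camera']
    v,u=np.mgrid[:z.shape[0],:z.shape[1]]
    p=np.stack([(u-K[0,2])/K[0,0]*z,-(v-K[1,2])/K[1,1]*z,-z],-1)
    w=p@T[:3,:3].T+T[:3,3]; w[z==0]=np.nan
    return w
E
python3 - <<'E'
from h import *
print(robot.read_state())
a=cap('scene');b=cap('side')
cv2.imwrite('pics/a.png',np.vstack([a['frame'],b['frame']])[:, :])
im=np.hstack([a['frame'],b['frame']]);cv2.imwrite('pics/a.png',cv2.resize(im,(800,300)))
np.savez('s.npz',a=cloud(a),b=cloud(b),fa=a['frame'],fb=b['frame'])
for c in (a,b):print(c['camera_matrix'],c['world_from_camera'].round(3))
E
```

```text
pics
{'t': 0.0, 'qpos': array([-7.22664698e+00,  1.26769260e+01,  8.75254548e+01, -1.22686474e-03,
        7.99114895e+01, -7.22407279e+00]), 'dq': array([ 0.01926566, -0.03623235, -0.12207275,  0.02791499, -0.05662573,
        0.00832408]), 'effort': array([-1.67445501e-05, -4.94609964e+01, -3.87383544e+01,  6.99962187e-02,
        5.70271199e-02, -1.42064664e-04]), 'position': array([6.24386481e-01, 4.88663717e-05, 2.29421913e-01]), 'orientation': array([-9.01131182e+01,  1.31213010e-02, -9.00023710e+01]), 'wrist_force': array([ 0.05082683, -0.59147976,  0.1260926 ]), 'moment': array([ 0.03456255, -0.02129154, -0.00134277]), 'grip_width': 0.9978210067720737}
[[359.46737665   0.         254.47782382]
 [  0.         359.46737665 190.24523323]
 [  0.           0.           1.        ]] [[ 0.407 -0.747  0.526  1.288]
 [ 0.913  0.324 -0.247 -0.33 ]
 [ 0.014  0.581  0.814  1.236]
 [ 0.     0.     0.     1.   ]]
[[472.98809359   0.         257.28616663]
 [  0.         472.98809359 185.73348433]
 [  0.           0.           1.        ]] [[-8.810e-01  3.530e-01 -3.170e-01  5.900e-02]
 [-4.740e-01 -6.530e-01  5.900e-01  1.002e+00]
 [ 1.000e-03  6.700e-01  7.420e-01  1.392e+00]
 [ 0.000e+00  0.000e+00  0.000e+00  1.000e+00]]
```

View pics/a.png

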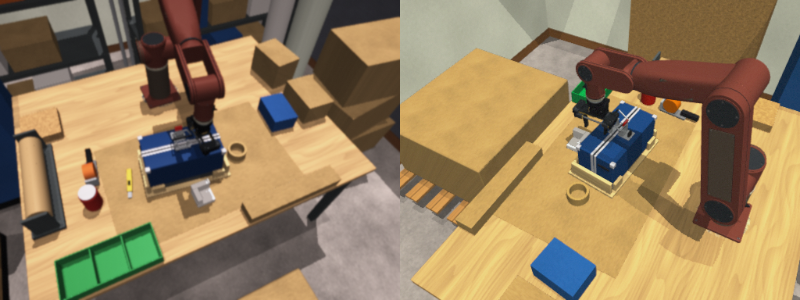

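Both views show the case in its cradle under the gripper: around (185,155) in the left half and (620,140) in the right half. I'll crop closer and fit the case pose from the clouds.

```bash
python3 - <<'E'
from h import *
d=np.load('s.npz')
A=cv2.resize(d['fa'][135:255,165:305],None,fx=4,fy=4,interpolation=cv2.INTER_CUBIC)[:, :]
B=cv2.resize(d['fb'][115:250,205:345],None,fx=4,fy=4,interpolation=cv2.INTER_CUBIC)
h=max(A.shape[0],B.shape[0])
A=cv2.copyMakeBorder(A,0,h-A.shape[0],0,0,0);im=np.hstack([A,B]);im=cv2.resize(im,(800,int(800*im.shape[0]/im.shape[1])),interpolation=cv2.INTER_AREA);cv2.imwrite('pics/b.png',im);print(im.shape)
for n in 'ab':
    w=d[n];f=d['f'+n];hsv=cv2.cvtColor(f,cv2.COLOR_BGR2HSV)
    m=(hsv[...,0]>105)&(hsv[...,0]<130)&(hsv[...,1]>120)&(abs(w[...,2]-.185)<.012)
    p=w[m];r=cv2.minAreaRect(p[:,:2].astype('f4')*1000)
    print(n,m.sum(),np.median(p[:,2]),r,cv2.boxPoints(r))
E
```

```text
(385, 800, 3)
a 2173 0.18606237541104154 ((553.5346069335938, -78.40753173828125), (361.0074462890625, 192.50962829589844), 83.46298217773438) [[ 437.3561  -246.77957]
 [ 628.6142  -268.69586]
 [ 669.71313   89.96451]
 [ 478.45502  111.8808 ]]
b 2557 0.18869113394552328 ((291.02545166015625, -507.68572998046875), (1416.460205078125, 302.80975341796875), 59.61961364746094) [[ -197.76878  -1042.0952  ]
 [   63.461212 -1195.2378  ]
 [  779.8197      26.723755]
 [  518.5897     179.86633 ]]
```

View pics/b.png

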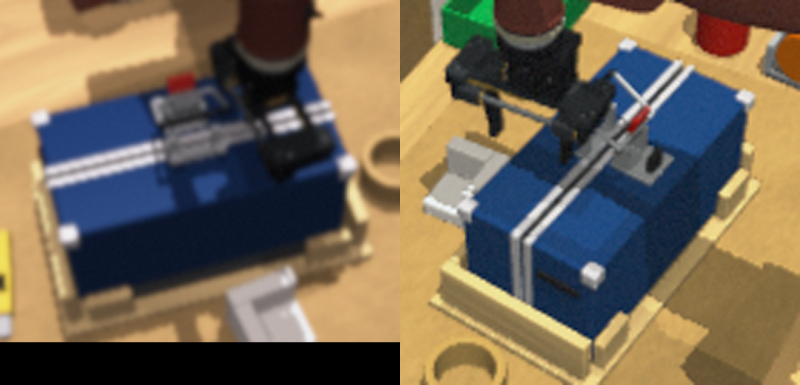

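The case centre is near (0.553, -0.078) with yaw about -6.5°, and the lid half faces +x world. Next I raise the hand, turn it to the case's yaw and look with the wrist camera.

>>> servo_tool(rows=[{"y": -0.03,"x": 0.01},{"y": -0.03,"x": 0.015,"wy": 3.3},{"y": -0.03,"x": 0.02,"wy": 3.2},{"y": -0.02,"x": 0.02},{"x": 0.01},{}])

```text
invalid input
```

```bash
python3 - <<'E'
from h import *
s=robot.read_state();print(s['position'],s['orientation'],s['t'],s['wrist_force'])
c=cap('wrist','w1.png');print(c['world_from_camera'].round(3),c['camera_matrix'][0])
np.savez('w1.npz',w=cloud(c),f=c['frame'])
E
```

```text
[6.24458527e-01 8.15981794e-05 2.29551439e-01] [-9.00996748e+01  1.40086816e-02 -8.99989919e+01] 0.1 [-0.01595607 -0.21264104 -0.07864355]
[[ 1.    -0.001  0.002  0.625]
 [ 0.001  0.967  0.256  0.07 ]
 [-0.002 -0.256  0.967  0.384]
 [ 0.     0.     0.     1.   ]] [276.83302842   0.         259.02363507]
```

View pics/w1.png

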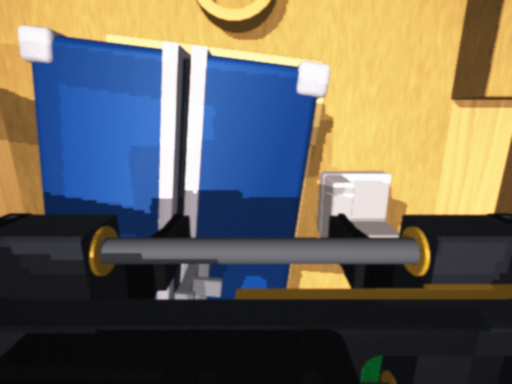

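The gripper blocks the lower half of the wrist view, and the camera looks about 7 cm to +y of the TCP. The move was refused, possibly because of the partial or empty rows. I'll resend it with full rows, going to y ≈ -0.17.

>>> servo_tool(rows=[{"x": 0.01,"y": -0.04,"z": 0,"wx": 0,"wy": 0,"wz": 0,"claw": 0.087},{"x": 0.03,"y": -0.04,"z": -0.01,"wx": 0,"wy": 3.3,"wz": 0,"claw": 0.087},{"x": 0.04,"y": -0.01,"z": -0.02,"wx": 0,"wy": 3.2,"wz": 0,"claw": 0.087},{"x": 0.04,"y": 0,"z": -0.02,"wx": 0,"wy": 0,"wz": 0,"claw": 0.087},{"x": 0.04,"y": 0,"z": -0.01,"wx": 0,"wy": 0,"wz": 0,"claw": 0.087},{"x": 0.01,"y": 0,"z": 0,"wx": 0,"wy": 0,"wz": 0,"claw": 0.087},{"x": 0,"y": 0,"z": 0,"wx": 0,"wy": 0,"wz": 0,"claw": 0.06},{"x": 0,"y": 0,"z": 0,"wx": 0,"wy": 0,"wz": 0,"claw": 0.045}])

```text
t: 0.95
position: [0.5532, -0.1635, 0.3194]
orientation: [-90.0, 0.1, -96.5]
wrist_force: [0.0, 0.0, 0.5]
grip_width: 0.896
```

```bash
python3 - <<'E'
from h import *
s=robot.read_state();print(s['position'],s['orientation'],s['t'],s['wrist_force'],s['grip_width'])
c=cap('wrist','w2.png');print(c['world_from_camera'].round(3),c['camera_matrix'][0])
np.savez('w2.npz',w=cloud(c),f=c['frame'])
E
```

```text
[ 0.55318907 -0.16350972  0.31941085] [-9.00238919e+01  5.54145506e-02 -9.65046536e+01] 0.95 [0.04982668 0.01717076 0.53655442] 0.8964912586461709
[[ 0.994  0.109  0.03   0.562]
 [-0.113  0.961  0.253 -0.095]
 [-0.001 -0.255  0.967  0.474]
 [ 0.     0.     0.     1.   ]] [276.83302842   0.         259.02363507]
```

View pics/w2.png

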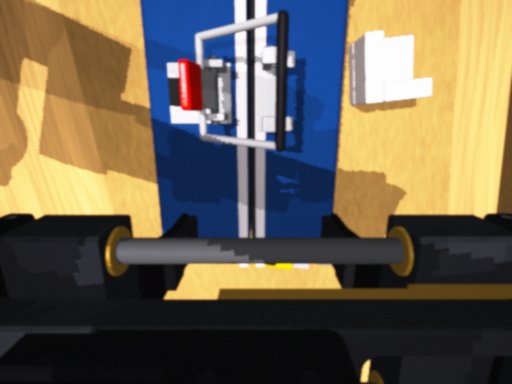

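The wrist view shows the whole latch clearly: the black bar at column 282 (rows 12-150), the hooks at (287,60) and (287,124), and the red end at (188,85). Next I measure them in the case frame.

```bash
python3 - <<'E'
from h import *
d=np.load('w2.npz');w=d['w'];f=d['f'];hsv=cv2.cvtColor(f,cv2.COLOR_BGR2HSV).astype(int)
a=np.radians(-6.5);R=np.array([[np.cos(a),np.sin(a)],[-np.sin(a),np.cos(a)]])  # world->local
L=w.copy();L[...,:2]=w[...,:2]@R.T;L*=1000
V,U=np.mgrid[:384,:512]
q=lambda m:(m.sum(),np.percentile(L[m],[2,50,98],axis=0).round(1).tolist())
bar=(f.max(-1)<45)&(U>270)&(U<295)&(V<155)&(L[...,2]>230)
print('bar',q(bar),'world',np.nanmean(w[bar],0).round(4))
for lo,hi in((12,40),(60,90),(120,150)):
    m=bar&(V>=lo)&(V<hi);print(lo,np.median(L[m],0).round(1))
red=((hsv[...,0]<8)|(hsv[...,0]>172))&(hsv[...,1]>150)&(V<130)&(U<230)&(U>160);print('red',q(red))
# seam/case edges
blue=(hsv[...,0]>105)&(hsv[...,0]<130)&(hsv[...,1]>120)&(V<215)&(abs(L[...,2]-187)<9)
for lo,hi in((2,20),(40,60),(100,120),(150,170),(185,205)):
    m=blue&(V>=lo)&(V<hi);p=L[m];print('case',lo,np.percentile(p[:,0],[.5,99.5]).round(1),np.median(p[:,1]).round(1),np.median(p[:,2]).round(1))
# hooks
hk=(hsv[...,1]<60)&(f.max(-1)>100)&(U>255)&(U<300)&(V>40)&(V<135)
for r in (48,54,58,62,70,90,110,118,124,128,132):
    print(r,[(u,*L[r,u].round(0).astype(int).tolist(),int(f[r,u].max())) for u in range(256,300,3) if not np.isnan(L[r,u,0])])
print([(u,*L[85,u].round(0).astype(int).tolist()) for u in range(166,250,4) if not np.isnan(L[85,u,0])])
E
```

```text
bar (np.int64(862), [[580.7, -52.4, 272.3], [584.1, -12.2, 274.3], [586.4, 32.5, 276.0]]) world [ 0.5786 -0.0772  0.2742]
12 [584.6  26.3 274.2]
60 [584.5  -3.5 274.3]
120 [583.5 -43.9 274.3]
red (np.int64(854), [[nan, nan, nan], [nan, nan, nan], [nan, nan, nan]])
case 2 [461.9 648.1] 62.7 188.8
case 40 [461.8 648.2] 30.3 188.8
case 100 [461.  648.2] -24.2 188.1
case 150 [462.2 647.6] -74.8 188.9
case 185 [462.5 647.1] -112.4 188.9
48 [(256, 566, 31, 190, 249), (259, 568, 31, 190, 253), (262, 571, 31, 191, 245), (265, 573, 22, 231, 245), (268, 576, 22, 230, 248), (271, 578, 22, 229, 247), (274, 581, 22, 229, 229), (277, 581, 13, 272, 80), (280, 582, 13, 273, 50), (283, 584, 12, 276, 47), (286, 586, 13, 275, 36), (289, 597, 31, 189, 152), (292, 599, 31, 190, 164), (295, 602, 31, 188, 164), (298, 605, 31, 188, 165)]
54 [(256, 566, 26, 190, 244), (259, 568, 25, 191, 243), (262, 571, 25, 192, 233), (265, 573, 18, 230, 252), (268, 576, 17, 231, 253), (271, 578, 18, 229, 251), (274, 581, 18, 229, 231), (277, 580, 9, 273, 76), (280, 582, 9, 274, 51), (283, 584, 9, 275, 45), (286, 586, 9, 27
[... 3404 characters left out ...]
581, -47, 189, 130), (274, 584, -46, 190, 99), (277, 581, -42, 274, 31), (280, 583, -42, 275, 42), (283, 586, -42, 274, 29), (286, 588, -42, 272, 80), (289, 599, -47, 188, 116), (292, 602, -47, 189, 88), (295, 605, -47, 188, 77), (298, 608, -47, 186, 75)]
[(166, 478, -2, 188), (170, 490, -4, 216), (174, 494, -5, 217), (178, 497, -4, 215), (182, 515, -10, 269), (186, 518, -10, 271), (190, 520, -10, 269), (194, 522, -9, 262), (198, 524, -9, 259), (202, 525, -8, 248), (206, 526, -7, 238), (210, 528, -6, 234), (214, 530, -6, 226), (218, 533, -5, 221), (222, 533, -2, 191), (226, 537, -2, 192), (230, 541, -2, 194), (234, 544, -2, 190), (238, 548, -2, 190), (242, 552, -2, 190), (246, 556, -2, 191)]
```

In local axes (yaw -6.5°) the bar is at (584, -10, 270) mm. The hook lip top is at z 230 and the ledge at 212.5 with its edge near x 600, so the keeper point is about (584, -10, 218.5) and the pivot about (530, 218.5). That agrees with the loop length. I'll move over the bar with a 12° lean, so the gripper body clears the lever, then grip.

>>> servo_tool(rows=[{"x": -0.03,"y": 0,"z": 0.008,"wx": 0,"wy": 0,"wz": 0,"claw": 0.045},{"x": -0.04,"y": 0,"z": 0.008,"wx": 0,"wy": 0,"wz": 0,"claw": 0.045},{"x": -0.02,"y": 0,"z": 0,"wx": -6,"wy": 0,"wz": 0,"claw": 0.045},{"x": 0,"y": 0,"z": 0,"wx": -6,"wy": 0,"wz": 0,"claw": 0.045},{"x": 0,"y": 0.015,"z": 0.003,"wx": 0,"wy": 0,"wz": 0,"claw": 0.045},{"x": 0,"y": 0.015,"z": 0.003,"wx": 0,"wy": 0,"wz": 0,"claw": 0.045},{"x": 0,"y": 0.01,"z": 0.002,"wx": 0,"wy": 0,"wz": 0,"claw": 0.045},{"x": 0,"y": 0,"z": 0,"wx": 0,"wy": 0,"wz": 0,"claw": 0.045}], grip_force=15)

```text
t: 1.8
position: [0.5769, -0.0763, 0.2767]
orientation: [-102.2, 0.0, -96.5]
wrist_force: [0.1, -0.7, 0.0]
grip_width: 0.515
```

```bash
cat >> h.py <<'E'
_a=np.radians(-6.5);_R=np.array([[np.cos(_a),np.sin(_a)],[-np.sin(_a),np.cos(_a)]])
def loc(w):
    w=np.array(w,float);w[...,:2]=w[...,:2]@_R.T;return w
def st():
    s=robot.read_state();print('t',round(s['t'],2),'L mm',(loc(s['position'])*1000).round(1),'ori',s['orientation'].round(1),'F',loc(s['wrist_force']).round(1),'M',s['moment'].round(2),'grip mm',round(s['grip_width']*87,1))
E
python3 -c "
from h import *
st()
cap('wrist','w3.png')"
```

```text
t 1.8 L mm [581.8 -10.5 276.7] ori [-102.2    0.   -96.5] F [ 0.2 -0.7  0. ] M [-0.   -0.16  0.01] grip mm 44.8
```

View pics/w3.png

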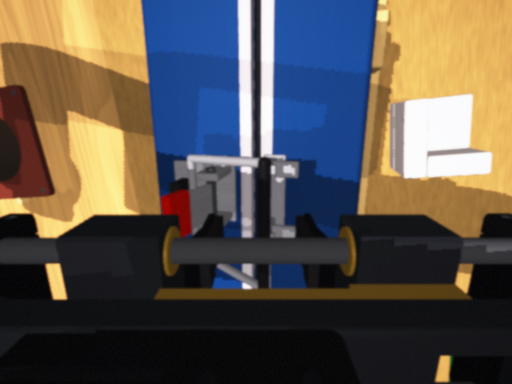

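The bar, at column 265, lies centred between the fingers (columns 212 and 308). I'll go down the last few millimetres and close.

>>> servo_tool(rows=[{"x": 0,"y": 0.0055,"z": 0.0035,"wx": 0,"wy": 0,"wz": 0,"claw": 0.045},{"x": 0,"y": 0,"z": 0,"wx": 0,"wy": 0,"wz": 0,"claw": 0.025},{"x": 0,"y": 0,"z": 0,"wx": 0,"wy": 0,"wz": 0,"claw": 0.012},{"x": 0,"y": 0,"z": 0,"wx": 0,"wy": 0,"wz": 0,"claw": 0.0},{"x": 0,"y": 0,"z": 0,"wx": 0,"wy": 0,"wz": 0,"claw": 0.0},{"x": 0,"y": 0,"z": 0,"wx": 0,"wy": 0,"wz": 0,"claw": 0.0}], grip_force=20)

```text
t: 2.45
position: [0.5809, -0.0769, 0.273]
orientation: [-102.0, -0.0, -96.5]
wrist_force: [0.7, 0.1, -0.2]
grip_width: 0.146
```

```bash
python3 -c "
from h import *
st()"
```

```text
t 2.45 L mm [585.8 -10.6 273. ] ori [-102.    -0.   -96.5] F [ 0.7  0.1 -0.2] M [-0.05 -0.18 -0.04] grip mm 12.7
```

>>> servo_tool(rows=[{"x": 0,"y": 0,"z": 0,"wx": 0,"wy": 0,"wz": 0,"claw": 0.0},{"x": 0,"y": 0,"z": 0,"wx": 0,"wy": 0,"wz": 0,"claw": 0.0},{"x": 0,"y": 0,"z": 0,"wx": 0,"wy": 0,"wz": 0,"claw": 0.0}])

```text
t: 2.75
position: [0.5808, -0.0768, 0.2729]
orientation: [-102.0, -0.0, -96.5]
wrist_force: [-1.1, -0.2, 0.5]
grip_width: 0.081
```

```bash
python3 -c "
from h import *
st()"
```

```text
t 2.75 L mm [585.7 -10.6 272.9] ori [-102.    -0.   -96.5] F [-1.  -0.3  0.5] M [ 0.06 -0.1   0.01] grip mm 7.0
```

Gripped. Now I carry the bar out past the lips to about x 592, z 240.

>>> servo_tool(rows=[{"x": 0,"y": 0.0047,"z": 0.002,"wx": 0,"wy": 0,"wz": 0,"claw": 0.0},{"x": 0,"y": 0.0047,"z": 0.002,"wx": 0,"wy": 0,"wz": 0,"claw": 0.0},{"x": 0,"y": 0.0047,"z": 0.002,"wx": 0,"wy": 0,"wz": 0,"claw": 0.0},{"x": 0,"y": 0.0047,"z": 0.002,"wx": 0,"wy": 0,"wz": 0,"claw": 0.0},{"x": 0,"y": 0.0047,"z": 0.002,"wx": 0,"wy": 0,"wz": 0,"claw": 0.0},{"x": 0,"y": 0.0047,"z": 0.002,"wx": 0,"wy": 0,"wz": 0,"claw": 0.0},{"x": 0,"y": 0,"z": 0,"wx": 0,"wy": 0,"wz": 0,"claw": 0.0}])

```text
t: 3.45
position: [0.5858, -0.0774, 0.2412]
orientation: [-102.2, 0.0, -96.5]
wrist_force: [-0.2, -0.7, 0.6]
grip_width: 0.078
```

```bash
python3 - <<'E'
from h import *
st()
a=cap('side');w=cap('wrist')
A=cv2.resize(a['frame'][120:220,230:330],(400,400),interpolation=cv2.INTER_CUBIC);B=cv2.resize(w['frame'],(400,300))
im=np.zeros((400,800,3),np.uint8);im[:,:400]=A;im[:300,400:]=B;cv2.imwrite('pics/c.png',im)
E
```

```text
t 3.45 L mm [590.8 -10.6 241.2] ori [-102.2    0.   -96.5] F [-0.1 -0.7  0.6] M [-0.1  -0.06  0.03] grip mm 6.8
```

View pics/c.png

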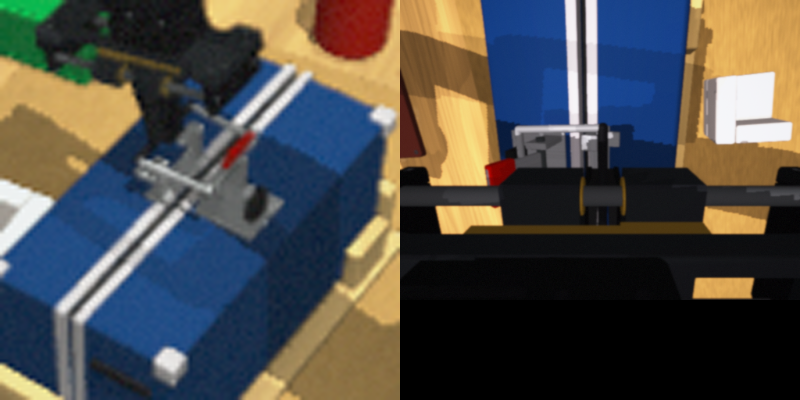

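The bar is held and the loop is near level. I'll go down outside the lips, checking the force.

>>> servo_tool(rows=[{"x": 0,"y": 0.0037,"z": 0.0018,"wx": 0,"wy": 0,"wz": 0,"claw": 0.0},{"x": 0,"y": 0.0038,"z": 0.0014,"wx": 0,"wy": 0,"wz": 0,"claw": 0.0},{"x": 0,"y": 0.0038,"z": 0.0011,"wx": 0,"wy": 0,"wz": 0,"claw": 0.0},{"x": 0,"y": 0,"z": 0,"wx": 0,"wy": 0,"wz": 0,"claw": 0.0}])

```text
t: 3.95
position: [0.5884, -0.0777, 0.2301]
orientation: [-102.0, 0.0, -96.5]
wrist_force: [-1.1, 0.3, -0.5]
grip_width: 0.084
```

```bash
python3 -c "
from h import *
st()"
```

```text
t 3.95 L mm [593.4 -10.6 230.1] ori [-102.     0.   -96.5] F [-1.2  0.1 -0.5] M [-0.06  0.13  0.04] grip mm 7.3
```

>>> servo_tool(rows=[{"x": 0,"y": 0.0027,"z": 0.0005,"wx": 0,"wy": 0,"wz": 0,"claw": 0.0},{"x": 0,"y": 0.0027,"z": 0.0005,"wx": 0,"wy": 0,"wz": 0,"claw": 0.0},{"x": 0,"y": 0.0027,"z": 0.0005,"wx": 0,"wy": 0,"wz": 0,"claw": 0.0},{"x": 0,"y": 0,"z": 0,"wx": 0,"wy": 0,"wz": 0,"claw": 0.0}])

```text
t: 4.35
position: [0.5876, -0.0776, 0.222]
orientation: [-102.1, 0.0, -96.5]
wrist_force: [-2.9, -0.3, 1.7]
grip_width: 0.077
```

```bash
python3 -c "
from h import *
st()"
```

```text
t 4.35 L mm [592.6 -10.6 222. ] ori [-102.1    0.   -96.5] F [-2.9 -0.6  1.7] M [-0.01  0.78  0.02] grip mm 6.7
```

A light pull of about 3 N from the lever. Now I lower 1 mm and draw the bar back under the lips, feeling for the wall.

>>> servo_tool(rows=[{"x": 0,"y": 0.001,"z": 0.0002,"wx": 0,"wy": 0,"wz": 0,"claw": 0.0},{"x": 0,"y": 0.0004,"z": -0.002,"wx": 0,"wy": 0,"wz": 0,"claw": 0.0},{"x": 0,"y": 0.0004,"z": -0.002,"wx": 0,"wy": 0,"wz": 0,"claw": 0.0},{"x": 0,"y": 0.0003,"z": -0.0015,"wx": 0,"wy": 0,"wz": 0,"claw": 0.0},{"x": 0,"y": 0,"z": 0,"wx": 0,"wy": 0,"wz": 0,"claw": 0.0}])

```text
t: 4.85
position: [0.5833, -0.0772, 0.2219]
orientation: [-101.9, -0.0, -96.5]
wrist_force: [4.4, -2.4, -0.3]
grip_width: 0.08
```

```bash
python3 -c "
from h import *
st()"
```

```text
t 4.85 L mm [588.3 -10.6 221.9] ori [-101.9   -0.   -96.5] F [ 4.6 -1.9 -0.3] M [-0.15 -0.77 -0.01] grip mm 6.9
```

>>> servo_tool(rows=[{"x": 0,"y": 0.0005,"z": 0.0016,"wx": 0,"wy": 0,"wz": 0,"claw": 0.0},{"x": 0,"y": 0.001,"z": 0.0002,"wx": 0,"wy": 0,"wz": 0,"claw": 0.0},{"x": 0,"y": 0.001,"z": 0.0002,"wx": 0,"wy": 0,"wz": 0,"claw": 0.0},{"x": 0,"y": 0,"z": 0,"wx": 0,"wy": 0,"wz": 0,"claw": 0.0}])

```text
t: 5.25
position: [0.5833, -0.0771, 0.2198]
orientation: [-102.1, -0.0, -96.5]
wrist_force: [-3.6, 0.7, 7.5]
grip_width: 0.083
```

```bash
python3 -c "
from h import *
st()"
```

```text
t 5.25 L mm [588.2 -10.6 219.8] ori [-102.1   -0.   -96.5] F [-3.6  0.3  7.5] M [-0.02  0.98  0.05] grip mm 7.2
```

The bar touches the ledge (7.5 N up), so its height in the slot is known. I'll rise about 1 mm and draw in.

>>> servo_tool(rows=[{"x": 0,"y": -0.0008,"z": -0.0002,"wx": 0,"wy": 0,"wz": 0,"claw": 0.0},{"x": 0,"y": 0.0003,"z": -0.0015,"wx": 0,"wy": 0,"wz": 0,"claw": 0.0},{"x": 0,"y": 0.0003,"z": -0.0015,"wx": 0,"wy": 0,"wz": 0,"claw": 0.0},{"x": 0,"y": 0.0002,"z": -0.001,"wx": 0,"wy": 0,"wz": 0,"claw": 0.0},{"x": 0,"y": 0,"z": 0,"wx": 0,"wy": 0,"wz": 0,"claw": 0.0}])

```text
t: 5.75
position: [0.5813, -0.0769, 0.22]
orientation: [-101.8, -0.0, -96.5]
wrist_force: [4.7, -0.9, 2.5]
grip_width: 0.082
```

```bash
python3 -c "
from h import *
st()"
```

```text
t 5.75 L mm [586.3 -10.6 220. ] ori [-101.8   -0.   -96.5] F [ 4.8 -0.4  2.5] M [-0.18 -0.86  0.03] grip mm 7.2
```

>>> servo_tool(rows=[{"x": 0,"y": 0.0003,"z": -0.0015,"wx": 0,"wy": 0,"wz": 0,"claw": 0.0},{"x": 0,"y": 0.0003,"z": -0.0015,"wx": 0,"wy": 0,"wz": 0,"claw": 0.0},{"x": 0,"y": 0,"z": 0,"wx": 0,"wy": 0,"wz": 0,"claw": 0.0}])

```text
t: 6.05
position: [0.5787, -0.0766, 0.22]
orientation: [-101.7, -0.0, -96.5]
wrist_force: [7.2, -1.1, 0.6]
grip_width: 0.086
```

```bash
python3 -c "
from h import *
st()"
```

```text
t 6.05 L mm [583.7 -10.6 220. ] ori [-101.7   -0.   -96.5] F [ 7.3 -0.2  0.6] M [-0.2  -1.31 -0.01] grip mm 7.5
```

>>> servo_tool(rows=[{"x": 0,"y": 0.0003,"z": -0.0015,"wx": 0,"wy": 0,"wz": 0,"claw": 0.0},{"x": 0,"y": 0.0002,"z": -0.001,"wx": 0,"wy": 0,"wz": 0,"claw": 0.0},{"x": 0,"y": 0,"z": 0,"wx": 0,"wy": 0,"wz": 0,"claw": 0.0}])

```text
t: 6.35
position: [0.578, -0.0766, 0.2203]
orientation: [-101.4, -0.0, -96.5]
wrist_force: [13.1, -2.3, -1.7]
grip_width: 0.083
```

```bash
python3 -c "
from h import *
st()"
```

```text
t 6.35 L mm [583.  -10.6 220.3] ori [-101.4   -0.   -96.5] F [13.3 -0.8 -1.7] M [-0.29 -2.5   0.01] grip mm 7.3
```

Wall contact at x 583 (13 N). I'll relax the push and lift slightly to check that the lip holds the bar down.

>>> servo_tool(rows=[{"x": 0,"y": -0.0003,"z": 0.0015,"wx": 0,"wy": 0,"wz": 0,"claw": 0.0},{"x": 0,"y": -0.002,"z": -0.0004,"wx": 0,"wy": 0,"wz": 0,"claw": 0.0},{"x": 0,"y": -0.002,"z": -0.0004,"wx": 0,"wy": 0,"wz": 0,"claw": 0.0},{"x": 0,"y": 0,"z": 0,"wx": 0,"wy": 0,"wz": 0,"claw": 0.0}])

```text
t: 6.75
position: [0.5782, -0.0766, 0.2232]
orientation: [-101.7, 0.0, -96.5]
wrist_force: [9.3, -1.9, -3.6]
grip_width: 0.082
```

```bash
python3 -c "
from h import *
st()"
```

```text
t 6.75 L mm [583.2 -10.6 223.2] ori [-101.7    0.   -96.5] F [ 9.4 -0.8 -3.6] M [-0.34 -2.01  0.06] grip mm 7.2
```

The lip holds it: force in -z as it lifts, stopped about where expected. I'll ease off, open, and retreat along the tool axis.

>>> servo_tool(rows=[{"x": 0,"y": 0.0022,"z": 0.0012,"wx": 0,"wy": 0,"wz": 0,"claw": 0.0},{"x": 0,"y": 0,"z": 0,"wx": 0,"wy": 0,"wz": 0,"claw": 0.03},{"x": 0,"y": 0,"z": 0,"wx": 0,"wy": 0,"wz": 0,"claw": 0.03},{"x": 0,"y": 0,"z": 0,"wx": 0,"wy": 0,"wz": 0,"claw": 0.03},{"x": 0,"y": -0.015,"z": 0,"wx": 0,"wy": 0,"wz": 0,"claw": 0.03},{"x": 0,"y": -0.03,"z": 0,"wx": 0,"wy": 0,"wz": 0,"claw": 0.03},{"x": 0,"y": -0.03,"z": 0,"wx": 0,"wy": 0,"wz": 0,"claw": 0.03},{"x": 0.03,"y": -0.03,"z": 0,"wx": 6,"wy": 0,"wz": 0,"claw": 0.0},{"x": 0.03,"y": -0.01,"z": -0.02,"wx": 6,"wy": 0,"wz": 0,"claw": 0.0},{"x": 0.04,"y": 0,"z": -0.03,"wx": 0,"wy": 0,"wz": 0,"claw": 0.0},{"x": 0,"y": 0,"z": 0,"wx": 0,"wy": 0,"wz": 0,"claw": 0.0}])

```text
t: 7.85
position: [0.5357, -0.1764, 0.3388]
orientation: [-89.9, -0.2, -96.8]
wrist_force: [0.6, 0.3, 0.6]
grip_width: 0.072
```

```bash
python3 - <<'E'
from h import *
st()
c=cap('wrist','w4.png');w=cloud(c);f=c['frame'];L=loc(w)*1000
np.savez('w4.npz',L=L,f=f)
V,U=np.mgrid[:384,:512]
hsv=cv2.cvtColor(f,cv2.COLOR_BGR2HSV).astype(int)
red=((hsv[...,0]<8)|(hsv[...,0]>172))&(hsv[...,1]>150)&(V<220)&(abs(L[...,0]-500)<50)&(L[...,2]>195)
print('red',red.sum(),np.percentile(L[red],[2,25,50,75,98],axis=0).round(1).tolist())
bar=(f.max(-1)<55)&(abs(L[...,0]-584)<8)&(abs(L[...,2]-222)<8)&(abs(L[...,1]+10)<50)
print('bar',bar.sum(),np.percentile(L[bar],[5,50,95],axis=0).round(1).tolist())
E
```

```text
t 7.85 L mm [ 552.2 -114.6  338.8] ori [-89.9  -0.2 -96.8] F [0.6 0.4 0.6] M [ 0.   -0.04  0.01] grip mm 6.3
red 985 [[496.6, -25.9, 246.7], [500.4, -18.2, 250.8], [503.8, -9.7, 255.3], [507.5, -1.5, 259.0], [511.2, 5.7, 261.2]]
bar 420 [[580.1, -50.8, 219.9], [583.0, -10.7, 221.5], [585.7, 28.8, 222.9]]
```

View pics/w4.png

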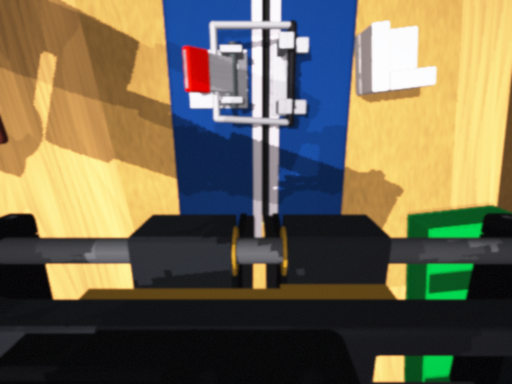

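The loop is hooked: the bar at column 291 lies under both lips, at (287,40) and (290,107). The lever is at about 0.83 rad with its tip at (497, -10, 261). I'll bring the closed fingers over the red end.

>>> servo_tool(rows=[{"x": -0.04,"y": 0,"z": -0.025,"wx": 0,"wy": 0,"wz": 0,"claw": 0.0},{"x": -0.04,"y": 0,"z": -0.025,"wx": 0,"wy": 0,"wz": 0,"claw": 0.0},{"x": -0.025,"y": 0.01,"z": -0.014,"wx": 0,"wy": 0,"wz": 0,"claw": 0.0},{"x": 0,"y": 0.03,"z": 0,"wx": 0,"wy": 0,"wz": 0,"claw": 0.0},{"x": 0,"y": 0.02,"z": 0,"wx": 0,"wy": 0,"wz": 0,"claw": 0.0},{"x": 0,"y": 0,"z": 0,"wx": 0,"wy": 0,"wz": 0,"claw": 0.0},{"x": 0,"y": 0,"z": 0,"wx": 0,"wy": 0,"wz": 0,"claw": 0.0}])

```text
t: 8.6
position: [0.4873, -0.0605, 0.2767]
orientation: [-90.0, 0.0, -96.5]
wrist_force: [-0.9, -0.2, -0.2]
grip_width: 0.004
```

```bash
python3 -c "
from h import *
st()"
```

```text
t 8.6 L mm [491.   -4.9 276.7] ori [-90.    0.  -96.5] F [-0.9 -0.3 -0.2] M [0.02 0.02 0.05] grip mm 0.3
```

>>> servo_tool(rows=[{"x": 0.005,"y": 0,"z": 0,"wx": 0,"wy": 0,"wz": 0,"claw": 0.0},{"x": 0,"y": 0.002,"z": 0,"wx": 0,"wy": 0,"wz": 0,"claw": 0.0},{"x": 0,"y": 0.002,"z": 0,"wx": 0,"wy": 0,"wz": 0,"claw": 0.0},{"x": 0,"y": 0.002,"z": 0,"wx": 0,"wy": 0,"wz": 0,"claw": 0.0},{"x": 0,"y": 0.001,"z": 0,"wx": 0,"wy": 0,"wz": 0,"claw": 0.0},{"x": 0,"y": 0.001,"z": 0,"wx": 0,"wy": 0,"wz": 0,"claw": 0.0},{"x": 0,"y": 0.001,"z": 0,"wx": 0,"wy": 0,"wz": 0,"claw": 0.0},{"x": 0,"y": 0,"z": 0,"wx": 0,"wy": 0,"wz": 0,"claw": 0.0}])

```text
t: 9.4
position: [0.4866, -0.0662, 0.2681]
orientation: [-89.9, -0.0, -96.5]
wrist_force: [-1.4, 0.1, 4.4]
grip_width: 0.006
```

```bash
python3 -c "
from h import *
st()"
```

```text
t 9.4 L mm [490.9 -10.6 268.1] ori [-89.9  -0.  -96.5] F [-1.4 -0.   4.4] M [ 0.02  0.26 -0.04] grip mm 0.5
```

Contact at the expected height, 4.4 N. I press on in small steps.

>>> servo_tool(rows=[{"x": 0,"y": 0.001,"z": -0.0003,"wx": 0,"wy": 0,"wz": 0,"claw": 0.0},{"x": 0,"y": 0.001,"z": -0.0003,"wx": 0,"wy": 0,"wz": 0,"claw": 0.0},{"x": 0,"y": 0.001,"z": -0.0003,"wx": 0,"wy": 0,"wz": 0,"claw": 0.0}])

```text
t: 9.7
position: [0.4855, -0.066, 0.2659]
orientation: [-89.9, -0.0, -96.5]
wrist_force: [-6.1, -0.6, 12.5]
grip_width: 0.006
```

>>> servo_tool(rows=[{"x": 0,"y": 0.001,"z": -0.0003,"wx": 0,"wy": 0,"wz": 0,"claw": 0.0},{"x": 0,"y": 0.001,"z": -0.0003,"wx": 0,"wy": 0,"wz": 0,"claw": 0.0}])

```text
t: 9.9
position: [0.4844, -0.0659, 0.2645]
orientation: [-90.0, -0.0, -96.5]
wrist_force: [-10.0, 0.6, 16.2]
grip_width: 0.004
```

The sideways force is friction, because the tip moves along an arc while I push straight down. I'll follow the arc by moving toward -x too.

>>> servo_tool(rows=[{"x": 0,"y": 0.0003,"z": -0.0015,"wx": 0,"wy": 0,"wz": 0,"claw": 0.0},{"x": 0,"y": 0.0005,"z": -0.0015,"wx": 0,"wy": 0,"wz": 0,"claw": 0.0},{"x": 0,"y": 0.001,"z": -0.001,"wx": 0,"wy": 0,"wz": 0,"claw": 0.0}])

```text
t: 10.2
position: [0.4815, -0.0656, 0.2621]
orientation: [-89.8, -0.0, -96.5]
wrist_force: [-1.7, 0.6, 7.2]
grip_width: 0.007
```

```bash
python3 -c "
from h import *
st()"
```

```text
t 10.2 L mm [485.9 -10.6 262.1] ori [-89.8  -0.  -96.5] F [-1.8  0.4  7.2] M [0.1  0.16 0.01] grip mm 0.6
```

>>> servo_tool(rows=[{"x": 0,"y": 0.001,"z": -0.0009,"wx": 0,"wy": 0,"wz": 0,"claw": 0.0},{"x": 0,"y": 0.001,"z": -0.0009,"wx": 0,"wy": 0,"wz": 0,"claw": 0.0},{"x": 0,"y": 0.001,"z": -0.0009,"wx": 0,"wy": 0,"wz": 0,"claw": 0.0}])

```text
t: 10.5
position: [0.4788, -0.0653, 0.259]
orientation: [-89.9, -0.0, -96.5]
wrist_force: [-0.7, 0.8, 6.7]
grip_width: 0.004
```

>>> servo_tool(rows=[{"x": 0,"y": 0.001,"z": -0.0008,"wx": 0,"wy": 0,"wz": 0,"claw": 0.0},{"x": 0,"y": 0.001,"z": -0.0008,"wx": 0,"wy": 0,"wz": 0,"claw": 0.0},{"x": 0,"y": 0.001,"z": -0.0008,"wx": 0,"wy": 0,"wz": 0,"claw": 0.0}])

```text
t: 10.8
position: [0.4765, -0.065, 0.2558]
orientation: [-89.8, -0.0, -96.5]
wrist_force: [-0.8, 0.1, 6.2]
grip_width: 0.005
```

>>> servo_tool(rows=[{"x": 0,"y": 0.001,"z": -0.0006,"wx": 0,"wy": 0,"wz": 0,"claw": 0.0},{"x": 0,"y": 0.001,"z": -0.0006,"wx": 0,"wy": 0,"wz": 0,"claw": 0.0},{"x": 0,"y": 0.001,"z": -0.0006,"wx": 0,"wy": 0,"wz": 0,"claw": 0.0},{"x": 0,"y": 0,"z": 0,"wx": 0,"wy": 0,"wz": 0,"claw": 0.0}])

```text
t: 11.2
position: [0.4743, -0.0647, 0.2524]
orientation: [-89.9, -0.0, -96.5]
wrist_force: [-1.3, 0.7, 5.1]
grip_width: 0.005
```

```bash
python3 - <<'E'
from h import *
st()
a=cap('side');b=cap('scene')
A=cv2.resize(a['frame'][130:210,240:320],(400,400),interpolation=cv2.INTER_CUBIC)
B=cv2.resize(b['frame'][130:210,190:270],(400,400),interpolation=cv2.INTER_CUBIC)
cv2.imwrite('pics/d.png',np.hstack([A,B]))
E
```

```text
t 11.2 L mm [478.6 -10.6 252.4] ori [-89.9  -0.  -96.5] F [-1.4  0.6  5.1] M [-0.02  0.27  0.01] grip mm 0.4
```

View pics/d.png

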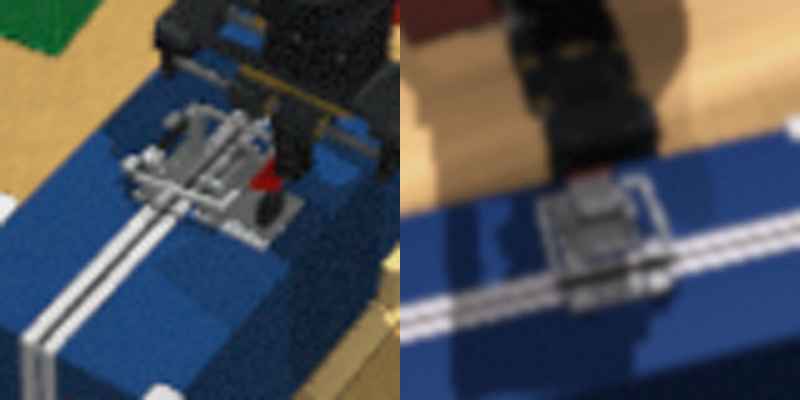

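The lever is going down under the fingers and is now below 0.5 rad. The force is lower than I expected, so I check by depth that the bar is still hooked and the lid is moving in.

```bash
python3 - <<'E'
from h import *
d=np.load('s.npz');old={'scene':(d['a'],d['fa']),'side':(d['b'],d['fb'])}
for n in ('scene','side'):
    c=cap(n);w=cloud(c);f=c['frame'];L=loc(w)*1000;Lo=loc(old[n][0])*1000
    dark=(f.max(-1)<60)&(abs(L[...,1]+10)<46)&(L[...,2]>207)&(L[...,2]<245)&(L[...,0]>545)&(L[...,0]<620)
    print(n,'dark',dark.sum(),np.percentile(L[dark],[5,50,95],axis=0).round(1).tolist() if dark.sum() else '')
    for nm,l,ff in(('old',Lo,old[n][1]),('new',L,f)):
        m=(abs(l[...,2]-187)<6)&(l[...,1]<-70)&(l[...,1]>-150)&(l[...,0]>540)&(l[...,0]<670)
        hs=cv2.cvtColor(ff,cv2.COLOR_BGR2HSV);wm=m&(ff.min(-1)>120)
        print(nm,'lid edge',np.percentile(l[m][:,0],[98]).round(1),'white x',np.percentile(l[wm][:,0],[5,25,50,75,95]).round(1),wm.sum())
c=cap('wrist','w5.png');L=loc(cloud(c))*1000;f=c['frame']
m=(abs(L[...,1]+10)<50)&(L[...,2]>205)&(L[...,2]<240)&(L[...,0]>480)&(L[...,0]<610);print('wrist',m.sum())
dk=m&(f.max(-1)<60)&(L[...,0]>545);print(dk.sum(),np.percentile(L[dk],[5,50,95],axis=0).round(1).tolist() if dk.sum() else '')
E
```

```text
scene dark 25 [[579.9, -52.2, 216.6], [582.5, -32.0, 220.2], [585.3, -10.9, 223.5]]
old lid edge [650.1] white x [543.5 551.3 557.6 569.3 575.5] 167
new lid edge [648.7] white x [544.7 550.4 555.1 564.9 569.5] 64
side dark 18 [[574.6, -33.7, 215.0], [576.6, -15.2, 221.9], [580.0, 7.3, 224.2]]
old lid edge [644.8] white x [545.1 549.6 563.6 569.3 573.3] 66
new lid edge [642.4] white x [547.5 549.8 558.  565.6 566.2] 4
wrist 4554
730 [[576.1, -49.0, 218.6], [578.5, -6.2, 222.0], [581.7, 30.5, 223.4]]
```

View pics/w5.png

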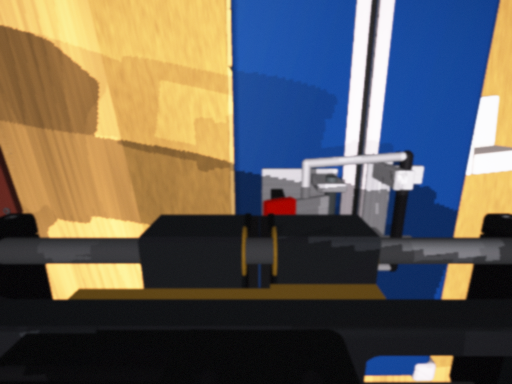

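The bar stays under the hooks and has come in from x 583 to 578.5 with the lid. I carry on pressing.

>>> servo_tool(rows=[{"x": 0,"y": 0.001,"z": -0.0004,"wx": 0,"wy": 0,"wz": 0,"claw": 0.0},{"x": 0,"y": 0.001,"z": -0.0004,"wx": 0,"wy": 0,"wz": 0,"claw": 0.0},{"x": 0,"y": 0.001,"z": -0.0004,"wx": 0,"wy": 0,"wz": 0,"claw": 0.0},{"x": 0,"y": 0.001,"z": -0.0004,"wx": 0,"wy": 0,"wz": 0,"claw": 0.0}])

```text
t: 11.85
position: [0.4723, -0.0645, 0.2482]
orientation: [-90.0, -0.0, -96.5]
wrist_force: [-3.7, 0.1, 6.0]
grip_width: 0.005
```

>>> servo_tool(rows=[{"x": 0,"y": 0.001,"z": -0.0003,"wx": 0,"wy": 0,"wz": 0,"claw": 0.0},{"x": 0,"y": 0.001,"z": -0.0003,"wx": 0,"wy": 0,"wz": 0,"claw": 0.0},{"x": 0,"y": 0.001,"z": -0.0003,"wx": 0,"wy": 0,"wz": 0,"claw": 0.0},{"x": 0,"y": 0.001,"z": -0.0003,"wx": 0,"wy": 0,"wz": 0,"claw": 0.0}])

```text
t: 12.25
position: [0.4705, -0.0643, 0.2437]
orientation: [-90.1, -0.0, -96.5]
wrist_force: [-5.6, 0.8, 5.9]
grip_width: 0.004
```

>>> servo_tool(rows=[{"x": 0,"y": 0.001,"z": -0.0002,"wx": 0,"wy": 0,"wz": 0,"claw": 0.0},{"x": 0,"y": 0.001,"z": -0.0002,"wx": 0,"wy": 0,"wz": 0,"claw": 0.0},{"x": 0,"y": 0.001,"z": -0.0002,"wx": 0,"wy": 0,"wz": 0,"claw": 0.0},{"x": 0,"y": 0.001,"z": -0.0002,"wx": 0,"wy": 0,"wz": 0,"claw": 0.0}])

```text
t: 12.65
position: [0.4692, -0.0641, 0.2389]
orientation: [-90.2, -0.0, -96.5]
wrist_force: [-6.0, 0.1, 4.5]
grip_width: 0.006
```

>>> servo_tool(rows=[{"x": 0,"y": 0.001,"z": -0.0008,"wx": 0,"wy": 0,"wz": 0,"claw": 0.0},{"x": 0,"y": 0.001,"z": -0.0003,"wx": 0,"wy": 0,"wz": 0,"claw": 0.0},{"x": 0,"y": 0.001,"z": 0,"wx": 0,"wy": 0,"wz": 0,"claw": 0.0}])

```text
t: 12.95
position: [0.4687, -0.064, 0.236]
orientation: [-90.1, 0.0, -96.5]
wrist_force: [-5.5, -0.0, 2.8]
grip_width: 0.007
```

>>> servo_tool(rows=[{"x": 0,"y": 0.001,"z": 0,"wx": 0,"wy": 0,"wz": 0,"claw": 0.0},{"x": 0,"y": 0.001,"z": 0,"wx": 0,"wy": 0,"wz": 0,"claw": 0.0}])

```text
t: 13.15
position: [0.47, -0.0642, 0.2344]
orientation: [-89.9, 0.0, -96.5]
wrist_force: [-0.2, 0.1, 0.2]
grip_width: 0.005
```

>>> servo_tool(rows=[{"x": 0,"y": 0.001,"z": 0,"wx": 0,"wy": 0,"wz": 0,"claw": 0.0},{"x": 0,"y": 0.0005,"z": 0,"wx": 0,"wy": 0,"wz": 0,"claw": 0.0}])

```text
t: 13.35
position: [0.4696, -0.0641, 0.2328]
orientation: [-90.0, 0.0, -96.5]
wrist_force: [-0.7, 0.1, -0.1]
grip_width: 0.003
```

```bash
python3 -c "
from h import *
st()"
```

```text
t 13.35 L mm [473.8 -10.6 232.8] ori [-90.    0.  -96.5] F [-0.7 -0.  -0.1] M [-0.    0.01  0.04] grip mm 0.3
```

The force vanished at tip height 226 mm, so the lever has gone over centre by itself. I'll feel down for firm contact to press it home.

>>> servo_tool(rows=[{"x": 0,"y": 0,"z": 0.004,"wx": 0,"wy": 0,"wz": 0,"claw": 0.0},{"x": 0,"y": 0.0007,"z": 0,"wx": 0,"wy": 0,"wz": 0,"claw": 0.0},{"x": 0,"y": 0.0007,"z": 0,"wx": 0,"wy": 0,"wz": 0,"claw": 0.0},{"x": 0,"y": 0,"z": 0,"wx": 0,"wy": 0,"wz": 0,"claw": 0.0}])

```text
t: 13.75
position: [0.4732, -0.0645, 0.2313]
orientation: [-90.0, 0.0, -96.5]
wrist_force: [-0.4, -0.3, -0.4]
grip_width: 0.009
```

>>> servo_tool(rows=[{"x": 0,"y": 0.0007,"z": 0,"wx": 0,"wy": 0,"wz": 0,"claw": 0.0},{"x": 0,"y": 0.0007,"z": 0,"wx": 0,"wy": 0,"wz": 0,"claw": 0.0},{"x": 0,"y": 0,"z": 0,"wx": 0,"wy": 0,"wz": 0,"claw": 0.0}])

```text
t: 14.05
position: [0.4733, -0.0646, 0.2309]
orientation: [-90.0, -0.0, -96.5]
wrist_force: [-3.7, 1.0, 5.6]
grip_width: 0.006
```

>>> servo_tool(rows=[{"x": 0,"y": 0.0007,"z": 0,"wx": 0,"wy": 0,"wz": 0,"claw": 0.0},{"x": 0,"y": 0.0005,"z": 0,"wx": 0,"wy": 0,"wz": 0,"claw": 0.0},{"x": 0,"y": 0,"z": 0,"wx": 0,"wy": 0,"wz": 0,"claw": 0.0}])

```text
t: 14.35
position: [0.4734, -0.0646, 0.2308]
orientation: [-90.0, -0.0, -96.5]
wrist_force: [-5.6, 1.6, 11.9]
grip_width: 0.004
```

That is the hard stop: the force rises and the fingers don't move. One last small press, then I retreat clear and look.

>>> servo_tool(rows=[{"x": 0,"y": 0.0006,"z": 0,"wx": 0,"wy": 0,"wz": 0,"claw": 0.0},{"x": 0,"y": 0,"z": 0,"wx": 0,"wy": 0,"wz": 0,"claw": 0.0},{"x": 0,"y": -0.005,"z": 0,"wx": 0,"wy": 0,"wz": 0,"claw": 0.0},{"x": 0,"y": -0.02,"z": 0,"wx": 0,"wy": 0,"wz": 0,"claw": 0.0},{"x": 0,"y": -0.03,"z": 0,"wx": 0,"wy": 0,"wz": 0,"claw": 0.0},{"x": 0.01,"y": -0.04,"z": 0,"wx": 0,"wy": 0,"wz": 0,"claw": 0.0},{"x": 0.03,"y": -0.02,"z": 0.02,"wx": 0,"wy": 0,"wz": 0,"claw": 0.0},{"x": 0.04,"y": 0,"z": 0.03,"wx": 0,"wy": 0,"wz": 0,"claw": 0.0},{"x": 0.03,"y": 0,"z": 0.02,"wx": 0,"wy": 0,"wz": 0,"claw": 0.0},{"x": 0,"y": 0,"z": 0,"wx": 0,"wy": 0,"wz": 0,"claw": 0.0},{"x": 0,"y": 0,"z": 0,"wx": 0,"wy": 0,"wz": 0,"claw": 0.0}])

```text
t: 15.45
position: [0.5301, -0.1821, 0.3423]
orientation: [-90.1, 0.1, -96.6]
wrist_force: [0.6, -0.1, 0.0]
grip_width: 0.006
```

```bash
python3 - <<'E'
from h import *
st()
c=cap('wrist','w6.png');f=c['frame'];L=loc(cloud(c))*1000
V,U=np.mgrid[:384,:512];hsv=cv2.cvtColor(f,cv2.COLOR_BGR2HSV).astype(int)
red=((hsv[...,0]<8)|(hsv[...,0]>172))&(hsv[...,1]>150)&(V<220)&(abs(L[...,0]-490)<50)&(L[...,2]>195)
p=L[red];print('red',len(p),np.percentile(p,[2,50,98],axis=0).round(1).tolist(),'slope',np.polyfit(p[:,0],p[:,2],1)[0].round(3))
bar=(f.max(-1)<55)&(abs(L[...,0]-580)<12)&(abs(L[...,2]-222)<8)&(abs(L[...,1]+10)<50)
print('bar',bar.sum(),np.percentile(L[bar],[5,50,95],axis=0).round(1).tolist())
for n,l in(('before',loc(np.load('w2.npz')['w'])*1000),('now',L)):
    for y in(-60,40):
        m=(abs(l[...,1]-y)<15)&(abs(l[...,2]-188)<8)&(V<215);print(n,y,np.percentile(l[m][:,0],[.5,99.5]).round(1))
E
```

```text
t 15.45 L mm [ 547.4 -121.   342.3] ori [-90.1   0.1 -96.6] F [ 0.6 -0.   0. ] M [-0.01  0.06  0.03] grip mm 0.5
red 854 [[478.3, -25.9, 221.7], [487.8, -10.0, 223.3], [497.6, 5.9, 224.8]] slope 0.016
bar 429 [[576.4, -51.1, 221.0], [579.2, -10.3, 222.7], [582.1, 29.2, 224.0]]
before -60 [460.8 649.5]
before 40 [460.8 649.9]
now -60 [460.3 646.7]
now 40 [460.5 646.9]
```

View pics/w6.png

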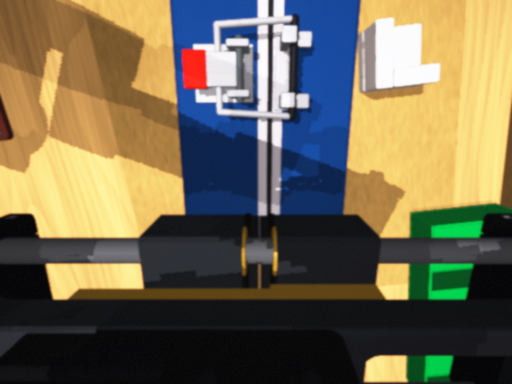

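The lever lies flat, with its red face level (slope about 0.016 rad) at z 223. The bar at column 293 is under both hooks, the lid has come in about 4 mm, and the hand is clear. I'm handing the job in.

```bash
python3 -c "
from h import *
print(robot.job_done());st()"
```

```text
the job is handed in; nothing more can be done
None
the job is handed in; nothing more can be done
```

The latch is fastened and I've handed the job in after about 15.5 s on the robot's clock. No verdict is reported, so the checks below are my own.

I gripped the loop's bar, carried it outside the hook lips and down to the ledge. I then drew it back under the lips to the wall and released it. With the fingers closed, I pressed the red end down along its arc until the lever went over centre, then pressed it home against its stop.

**Last checks:**
- **Lever:** it lies flat; the red face is level, with a slope of about 0.016 rad.
- **Loop:** the bar sits under both hooks.
- **Lid:** the bar came in from x 583 to 579 mm. The lid's outer edge came in about 3 mm. Together that suggests a lid angle near 0.005 to 0.01 rad. I did not measure the angle directly.
- **Press force:** the highest reading was about 19 N, early on, when friction added a sideways load; it dropped once I followed the arc. Readings come only at the end of each move. The last small press at the stop was not read; I estimate about 15 N, against a limit of 30 N.
- **Hand:** it is well clear, with no force on the wrist.

**Not as expected:**
- Once I followed the arc, the press took about 5 to 8 N, less than the 8 to 15 N stated. I checked by depth partway down, and the loop was still hooked and the lid was moving in.
- The first move call was refused as invalid input and moved nothing.
- I saw no other item touched, but I did not re-measure their positions.

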